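# Take the snap cover off a cold-cabinet filter box by pushing

### The arm

A 7-joint arm with a two-finger parallel gripper is mounted at the origin on the work surface. World frame = base frame: x ahead of the robot, y to its left, z up, the work surface at z = 0. Lengths are in mm, angles in rad, forces in N, time in s.
With the tool pointing down it reaches from about 425 to 1025 mm from the base axis. Payload 9.4 kg.
Tool frame: the origin (TCP) lies midway between the tips of the shut fingers; the grasp point (between the pads) lies 19 mm behind it; z points along the fingers, y is the line along which they close (so a half turn about z gives the same grasp; the last joint's range is limited). The gripper opens to 85 mm and grips with 20 to 120 N. Pads are 22 mm wide; open, the fingers measure 114 mm over their backs; the gripper's body (76 mm by 85 mm) begins 54 mm behind the grasp point. The pads swing forward as they close: fully open they stand 13 mm farther back than shut.
Start: joints at [-1.252, 0.599, -0.003, 1.599, 0.002, 0.943, -0.08], TCP at [279.525, 668.947, 231.275] pointing down, gripper open.
Joint ranges: [-2.57, 2.57], [-0.35, 1.97], [-1.29, 1.29], [0.11, 2.56], [-1.05, 4.19], [0.11, 1.86], [-2.63, 2.63]. Speed limits (rad/s): [2.22, 2.22, 3.01, 3.01, 3.14, 3.14, 3.14].

### API

Orientations are given as a unit quaternion [w, x, y, z].
In Python, from workcell import sensors, optics, env gives the robot as it stands. The module is installed in compiled form; this text tells all that it offers.
- The arm moves only by the tool drive_tool, never from a script. Its argument "targets" is a list of rows, each a list of 6 numbers: the shift along the world's x, y, z as a fraction of full scale, then the turn, a rotation vector about the world's x, y, z as a fraction of full scale. In form: [[x, y, z, wx, wy, wz], ...]. A call has 1 to 10 rows; each row shifts and turns the commanded pose from where the row before left it; what a row does not reach is not made up. Full scale, the value 1, is 0.1 m for a shift and 6 degrees for a turn. A row lasts 1/12 s, in which the tool goes at most 41.7 mm and 7.16 degrees, less where a joint would pass 70% of its speed; a pose out of reach is approached as far as the arm can. A call with a number of a shift or a turn outside -1 to 1 is refused whole. A call with a gripper value outside its range is refused whole. "gripper" is the gripper command: -1 is fully open, 1 is shut, values between are in proportion, set as the call begins (left out, the last holds). The fingers move at their own pace and stop on an object; "newtons" is the grip in N (left out, the last holds). Time passes only in rows, so rows that do not move let the fingers close. It gives the time, the measured TCP pose, the force, the opening and the grip force at its end, in the units of the state.
- sensors.get_state(): the state, without advancing time (a new reading comes with each control period).
- optics.capture(name): name is "scene" or "top"; returns (picture, depth): 384x512x3 uint8, red, green, blue; 384x512 float32, mm along the optical axis (not along the pixel's ray), 0 where there is no reading.
- optics.camera_model(name): a dict with "camera_matrix" (3x3 intrinsics, pixels), "rvec" (rotation vector, rad) and "tvec" (3), from world to camera coordinates, as OpenCV has them. Camera axes: x right, y down, z forward; pixel columns grow to the right and rows downward; lengths in mm; the calibration is good to about 2 mm. A picture is of the moment at which its call begins. camera_model takes no time and is no camera call.
- env.sign_off(): hands the job in; it is judged then, once.
The state is a dict: "clock": time; "joints": joint angles; "qvel": joint speeds; "tau": joint torques, N m; "eef_pos": TCP position; "orientation": TCP orientation; "wrist_force": force on the tool from outside, world axes, zero at the start; "torque": the same for the moment, N m; "width": finger opening in mm; "gripper_force": force on a finger pad.
Only numpy, scipy, OpenCV 4.12 (cv2) and the standard library are available. Lean on these libraries where they do the work, as an engineer would, in place of code of your own. Each camera call takes 0.05 s, during which the arm holds its last target. There are 200 camera calls.

### The job

Open the filter box of the cold cabinet: press its snap tab all the way in, then gently push the released cover along its guides, off its seat, until it lies flat on the lower ledge of the box. Do not lift or squeeze the cover; only press and push it, and leave the jars, screwdriver and carton where they are.

Things in the scene. Friction and masses are not known exactly. Their poses are not given: they have to be found in the camera images.
- housing: Grey filter box fixed to the bench, 198 x 103 x 60 mm. Origin on the bench below the step between seat (x -83 to 0 mm, top z 55) and ledge (x 0 to 104, top z 50). +x: the way the cover comes off; z up. Guide walls at y +-46.5 to +-51.5 along its length, top z 60. Back stop at x -88 to -83, top z 57; end stop at x 104 to 110, top z 64. Rests on the bench (z = 0).
- cover: White loose cover, about 90 g: plate 80 (x) x 90 (y) x 6 mm with a thumb wedge on top. Origin: centre of its underside; axes as the housing's. Starts on the seat, at x -41, z 55 mm of the housing; the raised tab stops it from sliding to +x, about 1 N slides it once free. Wholly past the step it drops 5 mm to lie on the ledge: x 40 to 64, z 50 mm.
- cover_push (a point): Point on the cover's upright rear face, to be pushed to the housing's +x: on the centre line, at cover x -40 mm, 18 mm above its underside. This face of the wedge is 70 mm wide and reaches 24 mm above the underside; from its top edge the wedge slopes down to the front. Behind it stands only the low back stop (2 mm above the seat).
- tab (a joint): How far the snap tab is pressed in, m: 0 = standing up, 0.012 = fully in, its top level with the ledge. It moves straight down, takes about 6 N all the way, and stays where it is left.
- tab_press (a point): Where to press: on top of the snap tab, on the centre line, at housing x 27 mm. The tab is a grey pad 44 x 44 mm at housing x 1.5 to 45.5, just ahead of the cover, whose front edge lies 28 mm behind this point. Its top stands at z 62 mm, 1 mm above the cover's plate; fully in, at z 50.
- jar_a: Bystander: standing jar, 76 mm across, 105 mm high, origin at the centre of its underside.
- jar_b: Bystander: a second jar of the same size, origin at the centre of its underside.
- screwdriver: Bystander: screwdriver lying on the bench, about 200 mm long along its x, origin under its middle.
- carton: Bystander: small cardboard carton, 50 x 90 mm and 60 mm high, origin at the centre of its underside.
Things that resemble listed ones, but are neither listed nor needed, are in the scene too. What is meant by the cover is not blue or pink, and is the larger of those in its own colour.

How it is judged (in metres and radians):
On the way, in this order (a step that is already met when the one before it is completed fails the run):
1. the tab is pressed in by at least 9.5 mm while the cover is still on its seat (value of joint tab above 0.0095 m and x of cover in the frame of housing below -0.03 m), for 0.1 s.
2. the cover is off its seat, wholly past the step (x of cover in the frame of housing above 0.038 m and z of cover in the frame of housing below 0.0535 m), for 0.2 s.
At the end, for the whole second after the job is handed in: The cover lies at rest and flat (within 0.05 rad) on the ledge, wholly past the step (origin 38 to 68 mm along the housing's x, 47 to 52.5 mm high), and no bystander has moved 15 mm (x of cover in the frame of housing between 0.038 and 0.068 m and y of cover in the frame of housing between -0.006 and 0.006 m and z of cover in the frame of housing between 0.047 and 0.0525 m and angle between cover's own z axis and vertical below 0.05 rad and linear speed of cover below 0.01 m/s and distance of each of jar_a, jar_b, screwdriver, carton from where it was at the start of the episode below 0.015 m); the robot touches nothing.
It fails at once if the cover is lifted more than 8 mm above its seat (z of cover in the frame of housing above 0.063 m).
It fails at once if the cover is tipped over by more than 0.4 rad (angle between cover's own z axis and vertical above 0.4 rad).
It fails at once if the cover is squeezed or pressed with more than 30 N (contact force between the fingers and cover above 30 N).
It fails at once if a jar, the screwdriver or the carton is moved by 15 mm or more (distance of any of jar_a, jar_b, screwdriver, carton from where it was at the start of the episode above 0.015 m).
It also fails if it takes over 38 s, if anything falls off the work surface, if the arm or the gripper's body presses on something with over 40 N, if the wrist force passes 120 N, or if a joint passes its speed limit or range.

## Working session

There is one attempt and no reset: what is moved stays moved. The work goes in short steps, Python scripts to look and compute and a tool call to move; the robot and the scene stay as the last step left them, time stands still between calls to the robot, and variables do not carry over. Pictures are saved under pics/ and viewed, at most 10 in all, crops included, and the job is handed in when it is done.

Besides the shell and the picture viewer there is one more tool, called after "Call:" as name(argument=value, ...), one argument or row to a line, values as JSON. drive_tool: Moves the arm, as the interface text tells. Shift numbers are shares of 0.1 m and turn numbers shares of 6 degrees, none past 1 either way. Its arguments: {"type":"object","properties":{"targets":{"type":"array"},"gripper":{"type":"number"},"newtons":{"type":"number"}},"required":["targets"]}

```bash
mkdir -p pics; cat > h.py <<'E'
import numpy as np, cv2
from workcell import sensors, optics, env
def cam(n):
    m=optics.camera_model(n);K=np.array(m["camera_matrix"],float);R=cv2.Rodrigues(np.array(m["rvec"],float))[0];t=np.array(m["tvec"],float).ravel();return K,R,t
def cloud(n,d):
    K,R,t=cam(n);v,u=np.mgrid[:d.shape[0],:d.shape[1]]
    p=np.stack([(u-K[0,2])/K[0,0]*d,(v-K[1,2])/K[1,1]*d,d],-1)
    return (p-t)@R
def ray(n,u,v,z):
    K,R,t=cam(n);r=R.T@np.linalg.solve(K,[u,v,1.]);c=-R.T@t
    return c+r*(z-c[2])/r[2]
E
python3 - <<'E'
from h import *
for n in("top","scene"):
    p,d=optics.capture(n);np.savez(f"{n}0.npz",p=p,d=d);cv2.imwrite(f"pics/{n}0.png",cv2.resize(p[:,:,::-1],(800,600)))
    print(n,-cam(n)[1].T@cam(n)[2])
print(sensors.get_state())
E
```

```text
top [475.35409686  10.51711722 857.38431733]
scene [960.41704488 694.47695786 777.99163299]
{'clock': 0.1, 'joints': array([-1.25169656,  0.60008198, -0.00254384,  1.60001618,  0.00181247,
        0.94289771, -0.07980989]), 'qvel': array([-6.60165602e-04, -6.59262413e-04, -2.89819630e-04, -2.03735610e-03,
       -1.17058715e-03,  9.99324808e-05,  7.03056577e-04]), 'tau': array([ 5.71101453e-03, -7.77987885e+01,  1.56995460e+00, -2.58621705e+01,
        1.26010546e-02,  5.51921388e-03,  2.73458120e-06]), 'eef_pos': array([279.37901856, 668.5725045 , 230.48871607]), 'orientation': array([-6.82370858e-05,  1.96583004e-01,  9.80486936e-01, -6.97295278e-04]), 'wrist_force': array([0.60896033, 0.59135528, 0.44000899]), 'torque': array([ 0.01378012,  0.02098967, -0.03374537]), 'gripper_force': 0.0, 'width': 84.93697444894386}
```

View pics/top0.png

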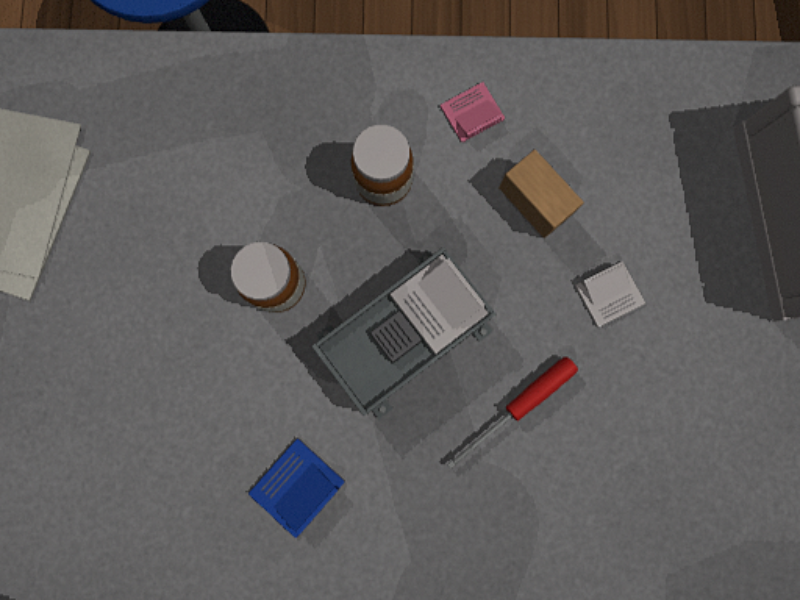

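View pics/scene0.png

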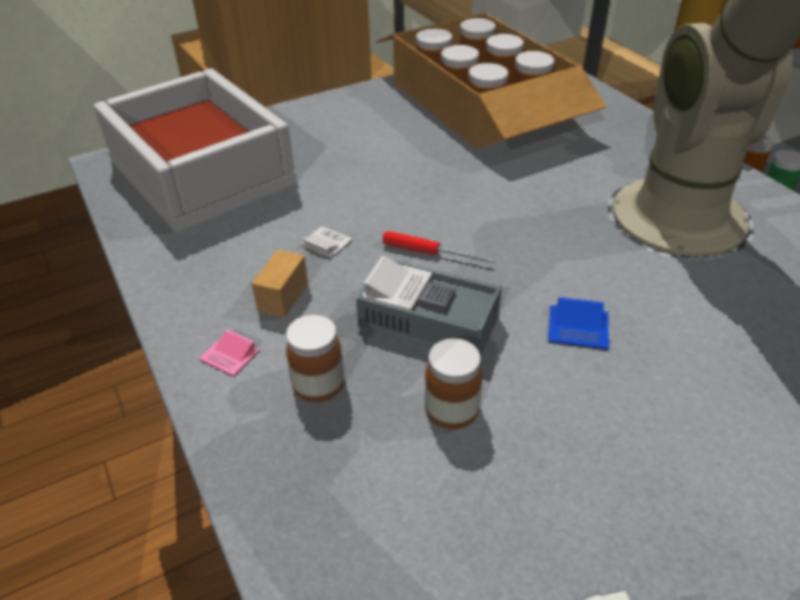

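The top view (800x600) shows four cover-like things: white on the grey box (440,300), small white (610,293), blue (297,488) and pink (472,110). I choose the larger white one on the box at (440,300). Next I measure it and check it in a close crop.

```bash
python3 - <<'E'
from h import *
f=np.load("top0.npz");p,d=f["p"],f["d"]
c=cloud("top",d); z=c[...,2]
s=512/800
roi=np.zeros(d.shape,bool); roi[int(235*s):int(425*s),int(305*s):int(500*s)]=1
m=roi&(z>42)&(z<90)&(d>0)
n,l,st,_=cv2.connectedComponentsWithStats(m.astype(np.uint8)); k=l[int(330*s),int(410*s)]; m=l==k
print(st[k])
P=c[m][:,:2].astype(np.float32)
r=cv2.minAreaRect(P);print("housing rect",r);print(cv2.boxPoints(r))
# cover: white
hsv=cv2.cvtColor(p,cv2.COLOR_RGB2HSV)
w=m&(hsv[...,2]>125)
n,l,st,_=cv2.connectedComponentsWithStats(w.astype(np.uint8));k=1+np.argmax(st[1:,4]);w=l==k
r2=cv2.minAreaRect(c[w][:,:2].astype(np.float32));print("cover",r2,st[k]);print(cv2.boxPoints(r2))
# axis: long axis toward tab
b=cv2.boxPoints(r);e=[b[1]-b[0],b[2]-b[1]];ax=max(e,key=np.linalg.norm);ax=ax/np.linalg.norm(ax)
cc=np.array(r[0])
if (np.array(r2[0])-cc)@ax>0: ax=-ax
ay=np.array([-ax[1],ax[0]]);o=cc-11*ax
print("ax",ax,np.degrees(np.arctan2(ax[1],ax[0])),"o",o)
q=np.stack([(c[...,:2]-o)@ax,(c[...,:2]-o)@ay,z],-1)
for x0 in range(-95,116,5):
    a=q[roi&(abs(q[...,0]-x0)<2.5)&(abs(q[...,1])<15)]
    if len(a):print(x0,np.round(np.median(a[:,2]),1),end="; ")
print()
for y0 in range(-60,61,3):
    a=q[roi&(abs(q[...,1]-y0)<1.5)&(q[...,0]>55)&(q[...,0]<95)]
    if len(a):print(y0,np.round(np.median(a[:,2]),1),end="; ")
print("\nwedge pts",[np.percentile(q[w][:,i],[1,99]).round(1) for i in (0,1,2)])
print("tab->", o+27*ax,"push",o-81*ax)
for nm,(u,v) in dict(jara=(382,155),jarb=(265,270),carton=(540,190),sd=(545,390)).items(): print(nm,ray("top",u*s,v*s,60).round())
cv2.imwrite("pics/crop.png",cv2.resize(p[140:275,190:325,::-1],(600,600),interpolation=cv2.INTER_CUBIC))
E
```

```text
[ 200  158  118  108 5864]
housing rect ((542.0162963867188, 7.735076904296875), (103.72578430175781, 198.05142211914062), 38.44513702392578)
[[ 439.82635    53.045868]
 [ 562.96783  -102.06877 ]
 [ 644.20624   -37.575714]
 [ 521.06476   117.538925]]
cover ((574.5138549804688, -32.985877990722656), (88.79833221435547, 79.2900390625), 38.366943359375) [ 250  163   62   63 1846]
[[515.09515  -29.460497]
 [564.3101   -91.62799 ]
 [633.93256  -36.51126 ]
 [584.7176    25.656235]]
ax [-0.6217651  0.7832037] 128.44514 o [548.85571241  -0.88016415]
-90 57.1; -85 57.5; -80 80.0; -75 79.5; -70 77.6; -65 75.0; -60 73.2; -55 70.7; -50 68.7; -45 66.6; -40 63.6; -35 62.0; -30 62.0; -25 62.4; -20 61.6; -15 61.8; -10 62.0; -5 61.9; 0 57.4; 5 62.7; 10 62.5; 15 63.0; 20 63.0; 25 62.6; 30 63.0; 35 63.4; 40 63.2; 45 61.4; 50 50.7; 55 50.5; 60 50.9; 65 50.7; 70 51.1; 75 50.7; 80 50.8; 85 50.5; 90 50.7; 95 50.6; 100 50.9; 105 64.3; 110 64.7; 115 0.8; 
-60 2.6; -51 60.0; -48 60.3; -45 50.6; -42 50.7; -39 50.8; -36 51.0; -33 50.7; -30 50.3; -27 51.0; -24 51.3; -21 51.1; -18 50.8; -15 50.8; -12 50.7; -9 51.2; -6 50.8; -3 50.4; 0 51.0; 3 50.7; 6 51.0; 9 50.8; 12 50.8; 15 50.8; 18 50.8; 21 51.2; 24 50.8; 27 51.0; 30 50.5; 33 51.0; 36 50.7; 39 51.1; 42 50.8; 45 50.9; 48 60.6; 51 59.5; 54 2.9; 57 1.9; 60 2.6; 
wedge pts [array([-79.5,  -2.2]), array([-43.3,  43.4]), array([59.2, 81.1])]
tab-> [532.06805563  20.26633549] push [599.21868467 -64.31966686]
jara [756.  39.  60.]
jarb [610. 176.  60.]
carton [ 715. -155.   60.]
sd [ 474. -159.   60.]
```

View pics/crop.png

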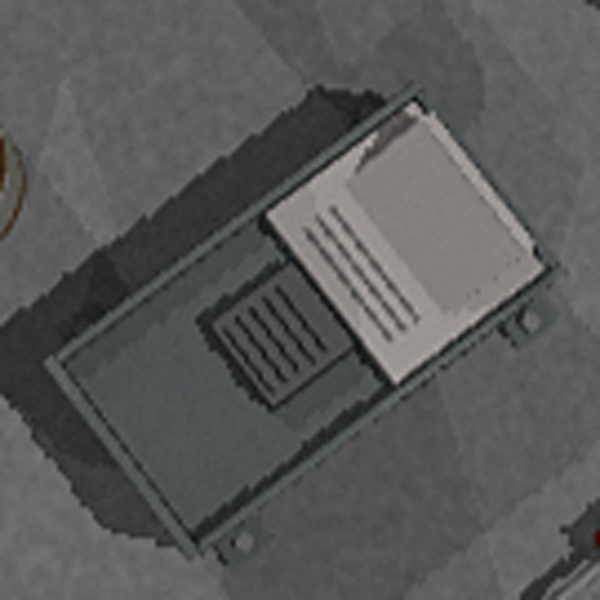

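The crop shows the white cover with its thumb wedge at the back (upper right) and the grey tab pad in front (280,335), so this is the right one. The housing's +x is at 128.4° in the world frame and its origin is about (549,-1).

Call:
drive_tool(
  targets=[
    [0.13, -0.33, 0, 0, 0, -0.29],
    [0.13, -0.33, 0, 0, 0, -0.29],
    [0.13, -0.33, 0, 0, 0, -0.29],
    [0.13, -0.33, 0, 0, 0, -0.29],
    [0.13, -0.33, 0, 0, 0, -0.29],
    [0.13, -0.33, 0, 0, 0, -0.29],
    [0.13, -0.33, 0, 0, 0, -0.29],
    [0.13, -0.33, 0, 0, 0, -0.29],
    [0.13, -0.33, 0, 0, 0, -0.29],
    [0.13, -0.33, 0, 0, 0, -0.29],
  ],
  gripper=1,
)

```text
clock: 0.93
eef_pos: [409.7, 337.2, 231.1]
orientation: [-0.0, 0.343, 0.939, -0.0]
wrist_force: [1.1, -0.4, -0.1]
width: 0.1
gripper_force: 0.0
```

Call:
drive_tool(
  targets=[
    [0.122, -0.316, 0, 0, 0, -0.19],
    [0.122, -0.316, 0, 0, 0, -0.19],
    [0.122, -0.316, 0, 0, 0, -0.19],
    [0.122, -0.316, 0, 0, 0, -0.19],
    [0.122, -0.316, 0, 0, 0, -0.19],
    [0.122, -0.316, 0, 0, 0, -0.19],
    [0.122, -0.316, 0, 0, 0, -0.19],
    [0.122, -0.316, 0, 0, 0, -0.19],
    [0.122, -0.316, 0, 0, 0, -0.19],
    [0.122, -0.316, 0, 0, 0, -0.19],
  ],
)

```text
clock: 1.77
eef_pos: [531.7, 21.3, 231.2]
orientation: [-0.0, 0.435, 0.901, -0.0]
wrist_force: [0.7, -0.1, 0.4]
width: -0.2
gripper_force: 0.0
```

Call:
drive_tool(
  targets=[
    [0, 0, -0.25, 0, 0, 0],
    [0, 0, -0.25, 0, 0, 0],
    [0, 0, -0.25, 0, 0, 0],
    [0, 0, -0.25, 0, 0, 0],
    [0, 0, -0.25, 0, 0, 0],
    [0, 0, -0.2, 0, 0, 0],
    [0, 0, 0, 0, 0, 0],
    [0, 0, 0, 0, 0, 0],
  ],
)

```text
clock: 2.43
eef_pos: [530.9, 22.8, 85.6]
orientation: [-0.001, 0.434, 0.901, -0.001]
wrist_force: [0.2, 0.4, -0.4]
width: 0.2
gripper_force: 0.0
```

Call:
drive_tool(
  targets=[
    [0, 0, -0.08, 0, 0, 0],
    [0, 0, -0.08, 0, 0, 0],
    [0, 0, -0.04, 0, 0, 0],
    [0, 0, -0.03, 0, 0, 0],
    [0, 0, -0.03, 0, 0, 0],
    [0, 0, -0.03, 0, 0, 0],
    [0, 0, -0.03, 0, 0, 0],
    [0, 0, -0.02, 0, 0, 0],
    [0, 0, 0, 0, 0, 0],
    [0, 0, 0, 0, 0, 0],
  ],
)

```text
clock: 3.27
eef_pos: [531.7, 22.9, 52.4]
orientation: [0.0, 0.434, 0.901, 0.0]
wrist_force: [-0.1, 0.1, -1.0]
width: -0.0
gripper_force: 0.0
```

Call:
drive_tool(
  targets=[
    [0, 0, -0.01, 0, 0, 0],
    [0, 0, -0.01, 0, 0, 0],
    [0, 0, -0.01, 0, 0, 0],
  ],
)

```text
clock: 3.52
eef_pos: [531.6, 23.1, 49.8]
orientation: [0.0, 0.434, 0.901, 0.0]
wrist_force: [-4.5, 1.8, 25.5]
width: -0.2
gripper_force: 13.1
```

Call:
drive_tool(
  targets=[
    [0, 0, 0.1, 0, 0, 0],
    [0, 0, 0.3, 0, 0, 0],
    [0, 0, 0.3, 0, 0, 0],
    [0.18, -0.23, 0, 0, 0, 0],
    [0.18, -0.23, 0, 0, 0, 0],
    [0.18, -0.23, 0, 0, 0, 0],
    [0.18, -0.23, 0, 0, 0, 0],
    [0.18, -0.235, 0, 0, 0, 0],
    [0, 0, 0, 0, 0, 0],
  ],
)

```text
clock: 4.27
eef_pos: [624.7, -98.7, 120.0]
orientation: [0.002, 0.437, 0.9, -0.001]
wrist_force: [1.1, -0.9, -0.1]
width: 0.2
gripper_force: 0.0
```

```bash
python3 - <<'E'
from h import *
p,d=optics.capture("top");c=cloud("top",d)
ax=np.array([-.6218,.7832]);ay=np.array([-ax[1],ax[0]]);o=np.array([548.86,-.88])
q=np.stack([(c[...,:2]-o)@ax,(c[...,:2]-o)@ay,c[...,2]],-1)
for x0 in range(-90,60,5):
    a=q[(abs(q[...,0]-x0)<2.5)&(abs(q[...,1])<15)]
    if len(a):print(x0,np.round(np.median(a[:,2]),1),end="; ")
P=sensors.get_state()["eef_pos"];e=P[:2]-o;print("tcp",P,e@ax,e@ay)
E
```

```text
-90 539.3; -85 317.2; -80 538.7; -75 537.6; -70 526.9; -65 524.3; -60 526.5; -55 534.0; -50 514.0; -45 502.3; -40 485.3; -35 62.4; -30 61.9; -25 61.5; -20 62.0; -15 61.3; -10 62.6; -5 61.5; 0 53.2; 5 50.5; 10 51.0; 15 51.3; 20 50.7; 25 50.7; 30 51.0; 35 51.3; 40 50.2; 45 50.4; 50 51.4; 55 51.0; tcp [622.82085503 -96.01090495 119.55262913] -120.49538441756933 1.2262550356769721
```

The tab is fully in (pad level with the ledge, about z 50) and the cover is still on its seat. Next I lower the tool behind it.

Call:
drive_tool(
  targets=[
    [0.01, 0.01, -0.2, 0, 0, 0],
    [0, 0, -0.2, 0, 0, 0],
    [0, 0, -0.15, 0, 0, 0],
    [0, 0, 0, 0, 0, 0],
    [-0.062, 0.078, 0, 0, 0, 0],
    [-0.062, 0.078, 0, 0, 0, 0],
    [-0.031, 0.039, 0, 0, 0, 0],
    [0, 0, 0, 0, 0, 0],
    [0, 0, 0, 0, 0, 0],
  ],
)

```text
clock: 5.07
eef_pos: [607.2, -71.3, 65.2]
orientation: [0.001, 0.434, 0.901, 0.0]
wrist_force: [0.5, -0.7, 0.0]
width: -0.3
gripper_force: 0.0
```

Call:
drive_tool(
  targets=[
    [-0.012, 0.016, 0, 0, 0, 0],
    [-0.012, 0.016, 0, 0, 0, 0],
    [-0.025, 0.031, 0, 0, 0, 0],
    [-0.025, 0.031, 0, 0, 0, 0],
    [-0.025, 0.031, 0, 0, 0, 0],
    [-0.025, 0.031, 0, 0, 0, 0],
    [-0.025, 0.031, 0, 0, 0, 0],
    [-0.025, 0.031, 0, 0, 0, 0],
    [-0.025, 0.031, 0, 0, 0, 0],
    [-0.025, 0.031, 0, 0, 0, 0],
  ],
)

```text
clock: 5.9
eef_pos: [584.3, -43.7, 64.3]
orientation: [-0.0, 0.434, 0.901, -0.0]
wrist_force: [0.9, -0.5, 0.7]
width: 0.4
gripper_force: 0.2
```

Call:
drive_tool(
  targets=[
    [-0.025, 0.031, 0, 0, 0, 0],
    [-0.025, 0.031, 0, 0, 0, 0],
    [-0.025, 0.031, 0, 0, 0, 0],
    [-0.025, 0.031, 0, 0, 0, 0],
    [0, 0, 0, 0, 0, 0],
    [0, 0, 0, 0, 0, 0],
  ],
)

```text
clock: 6.4
eef_pos: [574.4, -31.4, 64.3]
orientation: [-0.0, 0.434, 0.901, -0.0]
wrist_force: [-0.7, -1.2, -0.4]
width: 0.5
gripper_force: 0.0
```

```bash
cat > chk.py <<'E'
from h import *
import sys
p,d=optics.capture("top");c=cloud("top",d)
ax=np.array([-.6218,.7832]);ay=np.array([-ax[1],ax[0]]);o=np.array([548.86,-.88])
q=np.stack([(c[...,:2]-o)@ax,(c[...,:2]-o)@ay,c[...,2]],-1)
for x0 in range(-90,112,4):
    a=q[(abs(q[...,0]-x0)<2)&(abs(q[...,1])<30)&(q[...,2]<90)]
    if len(a):print(x0,np.round(np.median(a[:,2]),1),end="; ")
P=sensors.get_state()["eef_pos"];e=P[:2]-o;print("\ntcp",P,e@ax,e@ay)
hsv=cv2.cvtColor(p,cv2.COLOR_RGB2HSV)
w=(hsv[...,2]>125)&(hsv[...,1]<60)&(abs(q[...,1])<46)&(q[...,0]>-85)&(q[...,0]<104)&(q[...,2]>48)&(q[...,2]<85)
print([np.percentile(q[w][:,i],[1,99]).round(1) for i in (0,1,2)],cv2.minAreaRect(q[w][:,:2].astype(np.float32)))
p,d=optics.capture("scene") if len(sys.argv)>2 else (p,d)
if len(sys.argv)>1: cv2.imwrite(sys.argv[1],cv2.resize(p[:,:,::-1],(800,600)))
E
python3 chk.py pics/a.png scene
```

```text
34 59.6; 38 58.9; 42 59.1; 46 57.8; 50 56.6; 54 50.2; 58 51.1; 62 51.0; 66 50.9; 70 50.7; 74 51.3; 78 50.6; 82 50.8; 86 50.6; 90 50.6; 94 50.5; 98 50.9; 102 51.5; 106 64.5; 110 64.3; 
tcp [574.58755554 -31.59138454  64.2583183 ] -40.05055041172744 -1.0534825906241745
[array([26.6, 51.1]), array([-43.8, -20.5]), array([54.9, 60.4])] ((42.68818664550781, -35.32928466796875), (29.773136138916016, 20.696514129638672), 34.59077453613281)
```

View pics/a.png

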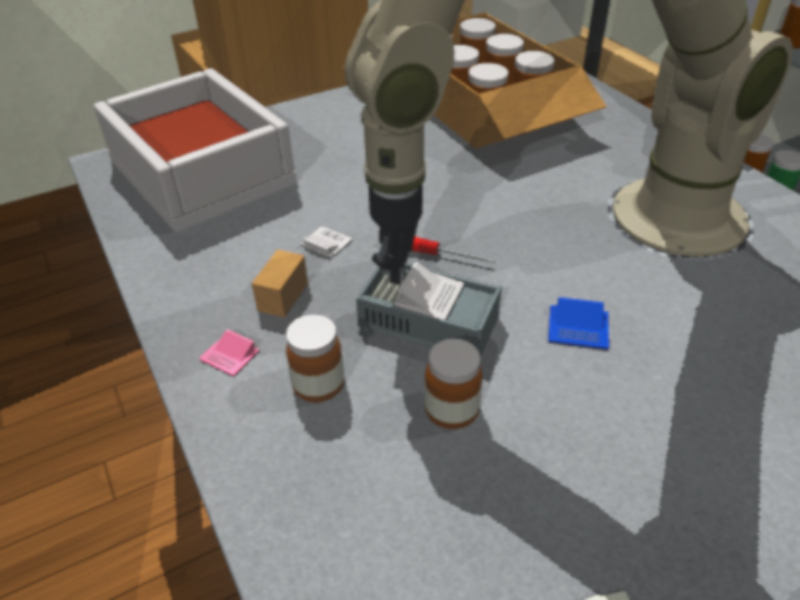

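The cover (430,290) is sliding straight between its guides. Its front edge is at housing x≈52 mm, and the bystanders haven't moved. It needs about 38 mm more.

Call:
drive_tool(
  targets=[
    [-0.025, 0.031, 0, 0, 0, 0],
    [-0.025, 0.031, 0, 0, 0, 0],
    [-0.025, 0.031, 0, 0, 0, 0],
    [-0.025, 0.031, 0, 0, 0, 0],
    [-0.025, 0.031, 0, 0, 0, 0],
    [-0.018, 0.024, 0, 0, 0, 0],
    [-0.018, 0.024, 0, 0, 0, 0],
    [-0.018, 0.024, 0, 0, 0, 0],
    [-0.018, 0.024, 0, 0, 0, 0],
    [-0.018, 0.024, 0, 0, 0, 0],
  ],
)

```text
clock: 7.33
eef_pos: [553.0, -4.0, 64.3]
orientation: [0.0, 0.434, 0.901, -0.0]
wrist_force: [0.4, -0.0, -0.8]
width: 0.2
gripper_force: 0.2
```

Call:
drive_tool(
  targets=[
    [-0.012, 0.016, 0, 0, 0, 0],
    [-0.012, 0.016, 0, 0, 0, 0],
    [0, 0, 0, 0, 0, 0],
    [0, 0, 0, 0, 0, 0],
    [0, 0, 0, 0, 0, 0],
  ],
)

```text
clock: 7.75
eef_pos: [550.8, -1.0, 64.3]
orientation: [0.0, 0.434, 0.901, -0.0]
wrist_force: [-0.5, 0.2, 0.8]
width: -0.0
gripper_force: 0.0
```

```bash
python3 chk.py
```

```text
tcp [550.79126263  -1.0566603   64.2905009 ] -1.339219454500519 -1.4027175186879373Traceback (most recent call last):
  File "chk.py", line 12, in <module>
    print([np.percentile(q[w][:,i],[1,99]).round(1) for i in (0,1,2)],cv2.minAreaRect(q[w][:,:2].astype(np.float32)))
           ~~~~~~~~~~~~~^^^^^^^^^^^^^^^^^^
    return _quantile_unchecked(
        a, q, axis, out, overwrite_input, method, keepdims, weights)
    return _ureduce(a,
                    func=_quantile_ureduce_func,
    ...<5 lines>...
                    overwrite_input=overwrite_input,
                    method=method)
    r = func(a, **kwargs)
    result = _quantile(arr,
                       quantiles=q,
    ...<2 lines>...
                       out=out,
                       weights=wgt)
    slices_having_nans = np.isnan(arr[-1, ...])
                                  ~~~^^^^^^^^^
IndexError: index -1 is out of bounds for axis 0 with size 0
```

The arm hides the cover, so I back off, rise and move clear to look.

Call:
drive_tool(
  targets=[
    [0.06, -0.08, 0, 0, 0, 0],
    [0.12, -0.16, 0, 0, 0, 0],
    [0, 0, 0.3, 0, 0, 0],
    [0, 0, 0.35, 0, 0, 0],
    [0, 0, 0.35, 0, 0, 0],
    [0, -0.38, 0.1, 0, 0, 0],
    [0, -0.38, 0, 0, 0, 0],
    [0, -0.38, 0, 0, 0, 0],
    [0, -0.38, 0, 0, 0, 0],
    [0, -0.38, 0, 0, 0, 0],
  ],
)

```text
clock: 8.63
eef_pos: [568.6, -217.7, 174.7]
orientation: [0.0, 0.434, 0.901, -0.0]
wrist_force: [0.6, 0.1, 0.2]
width: 0.4
gripper_force: 0.0
```

```bash
python3 chk.py pics/b.png
```

```text
-90 56.7; -86 57.6; -82 32.1; -78 25.7; -74 45.0; -70 36.7; -66 25.0; -62 36.8; -58 40.0; -54 26.2; -50 32.2; -46 44.2; -42 30.0; -38 26.8; -34 44.6; -30 34.8; -26 24.4; -22 40.3; -18 38.6; -14 25.4; -10 33.8; -6 55.0; -2 55.4; 2 50.4; 6 50.7; 10 73.6; 14 74.7; 18 73.8; 22 72.7; 26 70.3; 30 68.7; 34 67.2; 38 65.0; 42 63.1; 46 61.2; 50 59.5; 54 57.5; 58 56.9; 62 56.9; 66 57.6; 70 56.8; 74 57.4; 78 57.0; 82 57.4; 86 56.6; 90 55.6; 94 50.9; 98 50.7; 102 51.3; 106 64.6; 110 64.2; 
tcp [ 567.51926712 -227.49198883  175.05022695] -189.08484194563718 126.29339664430239
[array([11.6, 89.1]), array([-43.5,  43.4]), array([53.9, 76.2])] ((28.341724395751953, 0.032009124755859375), (88.73442840576172, 123.01566314697266), 89.80905151367188)
```

View pics/b.png

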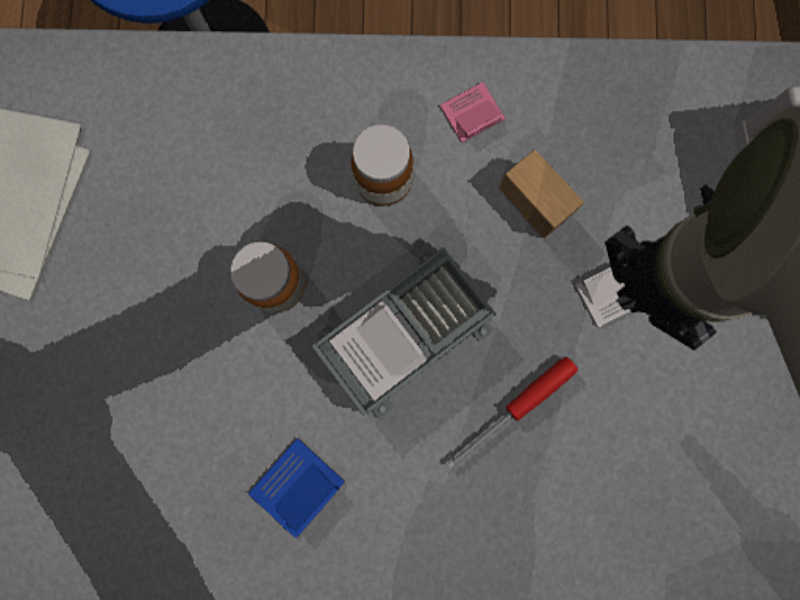

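The cover (378,350) lies flat on the ledge, spanning housing x 10–90 mm (origin about 50) with its plate top at about z 57. The jars, screwdriver and carton are where they were, and the arm is clear, so I let it settle and hand in.

Call:
drive_tool(
  targets=[
    [0, 0, 0, 0, 0, 0],
    [0, 0, 0, 0, 0, 0],
    [0, 0, 0, 0, 0, 0],
  ],
)

```text
clock: 8.93
eef_pos: [568.8, -214.2, 174.1]
orientation: [-0.0, 0.434, 0.901, 0.0]
wrist_force: [-0.2, -0.1, -0.1]
width: -0.1
gripper_force: 0.0
```

```bash
python3 -c "
from workcell import env
print(env.sign_off())"
```

```text
the job is handed in; nothing more can be done
None
```

I pressed the tab fully in, pushed the cover off its seat until it lay flat on the ledge (origin at about x 50 mm), left the jars, screwdriver and carton in place, and handed the job in at about 9 s; the hand-in returned no verdict.

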